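Unclip the filter cover from the air pump

TASK

Take the clip-on filter cover off the small air pump: squeeze its two spring tabs in towards each other, and lift the cover straight off while they are held in. Then set it down gently, right way up, in the middle of the round tan tray and let go. The other grey unit looks alike, but its cover is screwed down and has no tabs, so it is not the one.

Things in the scene. Friction and masses are not known exactly. Their poses are not given: they have to be found in the camera images.
- cover_mid (a point): Centre, half-way up, of the clip-on cover: black, loose, 100 x 64 mm (x, y), 50 mm high with its tabs, 0.08 kg, z up. It sits in the top of the air pump (fixed grey housing, 55 mm high) and lifts straight out, free after 12 mm. The pump's flat top round it is 13 mm below this point: fingertips can reach 9 mm below. Its underside, on which it stands alone, is 25 mm below.
- tab_left (a joint): Travel (m) of the upright snap tab at the middle of the cover's +y side, pressed inward (-y): 0 sprung out, 0.0065 at its stop; takes 2 to 7 N. Tab 32 mm wide along x, 5 mm thick, outer face 25 mm from the cover's centre (50 mm over both tabs), upper end 25 mm above that point. Its catch holds the cover down until pressed in over 4 mm.
- tab_right (a joint): The same for the like tab on the cover's -y side, pressed towards +y. Both must be in at once for the cover to come off.
- tray_mid (a point): Middle of the floor of the round tan tray: fixed, shallow, 330 mm across, rim 12 mm above its flat floor, which lies 14 mm above the table top (this point); z up. The black domed wheel cover at the back is not the tray.
Not all that is in view belongs to the job. Of the things that look like the part that bears cover_mid, the largest one is meant.

How it is judged:
By the outcome, as a careful person would: the job done as asked, in the order asked, and still so for the second after the job is handed in, with the robot touching nothing.
It also fails if it takes over 42 s, if anything falls off the work surface, if the arm or the gripper's body presses on something with over 40 N, if the wrist force passes 120 N, or if a joint passes its speed limit or range.

ROBOT

A 7-joint arm with a two-finger parallel gripper is mounted at the origin on a cart in front of the work surface, level with it; the furniture and walls round the work are solid. World frame = base frame: x ahead of the robot, y to its left, z up, the work surface at z = 0. Lengths are in m, angles in rad, forces in N, time in s.
With the tool pointing down it reaches from about 0.35 to 0.9 m from the base axis. Payload 8.1 kg.
Tool frame: the origin (TCP) lies at the very end of the fingers, on their centre line; the grasp point (between the pads) lies 19 mm behind it; z points along the fingers, y is the line along which they close (so a half turn about z gives the same grasp; the last joint's range is limited). The gripper opens to 92 mm and grips with 3 to 60 N. Pads are 19 mm wide; open, the fingers measure 130 mm over their backs; the gripper's body (75 mm by 190 mm) begins 47 mm behind the grasp point.
Start: joints at [-1.318, 0.434, 0.025, 1.573, -0.012, 1.134, -0.075], TCP at [0.218, 0.586, 0.227] pointing down, gripper open.
Joint ranges: [-2.62, 2.62], [-0.44, 2.09], [-1.27, 1.32], [0.08, 2.57], [-1.32, 4.46], [0.12, 2], [-2.74, 2.74]. Speed limits (rad/s): [2.22, 2.22, 3.01, 3.01, 3.14, 3.14, 3.14].

INTERFACE

Orientations are given as a rotation vector (axis times angle).
In Python, from cell import readout, cams, job gives the robot as it stands.
- The arm moves only by the tool drive_tool, never from a script. Its argument "commands" is a list of rows, each a list of 3 entries, a list of its own where there are three numbers: the turn, a rotation vector about the tool's x, y, z in rad, then the shift along the tool's x, y, z in cm, then the gripper's target within -1 to 1 (fully open at 1, half-way at 0, shut at -1). A call has 1 to 20 rows; each row is the pose to reach, as a shift and turn from the pose commanded when the call began, along the tool's axes at that moment; what a row does not reach only later rows make up. A row lasts 1/12 s, in which the tool goes at most 41.7 mm and 7.16 degrees, less where a joint would pass 70% of its speed; a pose out of reach is approached as far as the arm can. A call with a gripper value outside its range is refused whole. The fingers move at their own pace and stop on an object; "newtons" is the grip in N (left out, the last holds). Time passes only in rows, so rows that repeat a pose let the fingers close. It gives the time, the measured TCP pose, the force, the opening and the grip force at its end, in the units of the state.
- readout.observe(): the state, without advancing time (a new reading comes with each control period).
- cams.get_image(name): name is "side" or "top" or "wrist"; returns the picture (420x560x3 uint8, blue, green, red); there is no depth.
- cams.camera_info(name): a dict with "camera_matrix" (3x3 intrinsics, pixels), "k1" (the pictures are not rectified: a ray, as slopes to the right and down, at radius r is drawn at 1 + k1 r^2 times it, then the intrinsics apply), "R" (3x3) and "t" (3): a world point X has camera coordinates R X + t. Camera axes: x right, y down, z forward; pixel columns grow to the right and rows downward; lengths in m; the calibration is good to about 2 mm. A picture is of the moment at which its call begins: read the wrist's pose just before it. camera_info takes no time and is no camera call; for the wrist camera it gives the pose at the moment of the call.
- job.sign_off(): hands the job in; it is judged then, once.
The state is a dict: "clock": time; "joints": joint angles; "dq": joint speeds; "joint_efforts": joint torques, N m; "position": TCP position; "ee_rot": TCP orientation; "force": force on the tool from outside, world axes, zero at the start; "ft_torque": the same for the moment, N m; "width": opening from 0.0 (shut) to 1.0 (fully open); "gripper_force": force on a finger pad.
Only numpy, scipy, OpenCV 4.12 (cv2) and the standard library are available. Lean on these libraries where they do the work, as an engineer would, in place of code of your own. Each camera call takes 0.05 s, during which the arm holds its last target. There are 200 camera calls.

## Working session

There is one attempt and no reset: what is moved stays moved. The work goes in short steps, Python scripts to look and compute and a tool call to move; the robot and the scene stay as the last step left them, time stands still between calls to the robot, and variables do not carry over. Pictures are saved under pics/ and viewed, at most 10 in all, crops included, and the job is handed in when it is done.

Besides the shell and the picture viewer there is one more tool, called after ">>>" in YAML: its name, and indented under it one key for each argument. drive_tool: Moves the arm, as the interface text tells. Its arguments: {"type":"object","properties":{"commands":{"type":"array"},"newtons":{"type":"number"}},"required":["commands"]}

```bash
mkdir -p pics
cat > h.py <<'E'
import numpy as np, cv2
from cell import readout, cams, job
def ray(info,px):
    K=np.array(info["camera_matrix"],float);k1=info["k1"]
    p=cv2.undistortPoints(np.array([[px]],float),K,np.array([k1,0,0,0.]))[0,0]
    R=np.array(info["R"]);t=np.array(info["t"])
    return -R.T@t, R.T@np.array([p[0],p[1],1.])
def onz(info,px,z):
    o,d=ray(info,px); return o+d*(z-o[2])/d[2]
def proj(info,X):
    K=np.array(info["camera_matrix"],float)
    return cv2.projectPoints(np.array([X],float),cv2.Rodrigues(np.array(info["R"],float))[0],np.array(info["t"],float),K,np.array([info["k1"],0,0,0.]))[0][0,0]
E
python3 - <<'E'
from h import *
for n in ("top","side"):
    cv2.imwrite(f"pics/{n}0.png",cams.get_image(n)); i=cams.camera_info(n); print(n,-np.array(i["R"]).T@np.array(i["t"]),np.round(i["R"],2).tolist())
s=readout.observe();print(s)
E
```

```text
top [ 0.36440355 -0.06313585  1.52254172] [[0.01, -1.0, -0.01], [-0.99, -0.01, -0.15], [0.15, 0.01, -0.99]]
side [ 0.5216855  -1.13919705  0.96575829] [[1.0, -0.04, 0.01], [-0.02, -0.65, -0.76], [0.03, 0.76, -0.65]]
{'clock': 0.1, 'joints': array([-1.31761716,  0.43516585,  0.02499512,  1.57398212, -0.01161864,
        1.13399374, -0.0750994 ]), 'dq': array([-0.00119856, -0.00241735,  0.00065459, -0.00268657,  0.00016483,
        0.00041372, -0.00173235]), 'joint_efforts': array([ 2.91521043e-03, -6.69137120e+01,  9.87605229e-01, -3.15143645e+01,
       -6.05605566e-02,  3.74252989e-02,  5.94508106e-05]), 'position': array([0.21760007, 0.58542205, 0.22602518]), 'ee_rot': array([-5.56039208e-01, -3.09186190e+00,  2.19553626e-03]), 'force': array([-0.01050541,  0.31939365,  0.25886301]), 'ft_torque': array([-0.0176381 , -0.01073228,  0.04642835]), 'gripper_force': 0.0, 'width': 0.9978253270688205}
```

View pics/top0.png

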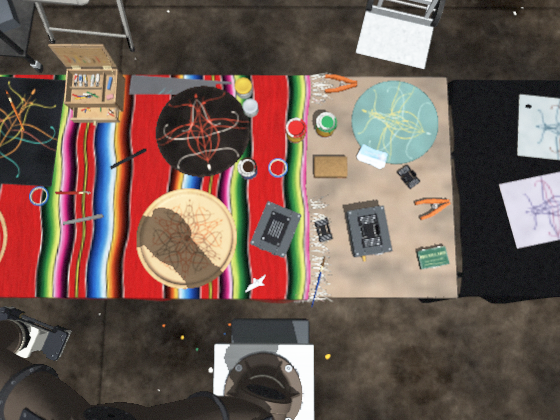

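View pics/side0.png

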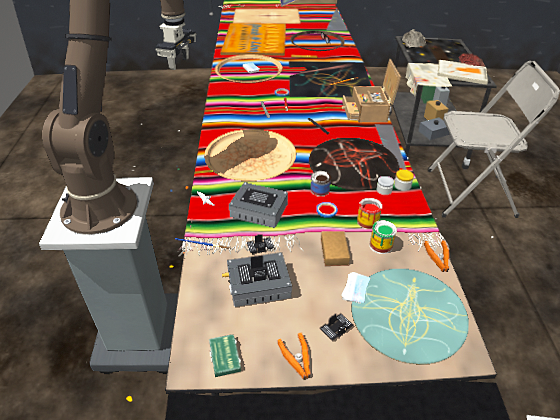

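The top view shows the tabbed cover on the pump at about (368,230), the screwed decoy at (276,230), the tray at (186,238) and small lookalikes at (323,229) and (409,176). The side view agrees, with the pump at (262,275). Next, measure it up close.

Run:
```python
from h import *
t=cv2.imread("pics/top0.png"); s=cv2.imread("pics/side0.png"); ti=cams.camera_info("top")
a=cv2.resize(t[195:265,335:400],None,fx=6,fy=6,interpolation=cv2.INTER_CUBIC)
b=cv2.resize(s[230:310,215:310],None,fx=4,fy=4,interpolation=cv2.INTER_CUBIC)
c=np.zeros((420,780,3),np.uint8); c[:,:390]=a; c[:320,395:775]=b; cv2.imwrite("pics/crop.png",c)
hsv=cv2.cvtColor(t,cv2.COLOR_BGR2HSV)
def blobs(m,box,z):
    x0,y0,x1,y1=box; mm=np.zeros_like(m); mm[y0:y1,x0:x1]=m[y0:y1,x0:x1]
    cs=sorted(cv2.findContours(mm,cv2.RETR_EXTERNAL,cv2.CHAIN_APPROX_NONE)[0],key=cv2.contourArea)[-2:]
    for k in cs:
        P=np.array([onz(ti,q[0].astype(float),z)[:2] for q in k],np.float32)
        print(box,z,cv2.contourArea(k),cv2.boundingRect(k),np.round(P.min(0),3),np.round(P.max(0),3),cv2.minAreaRect(P))
g=((hsv[...,1]<60)&(hsv[...,2]<140)).astype(np.uint8)*255
blobs(g,(338,195,396,265),.055)
k=(hsv[...,2]<50).astype(np.uint8)*255
blobs(k,(350,205,390,255),.068)
tr=((hsv[...,0]>8)&(hsv[...,0]<28)&(hsv[...,1]>40)).astype(np.uint8)*255
blobs(tr,(130,182,242,295),.02)
e=cv2.fitEllipse
```

```text
(338, 195, 396, 265) 0.055 2000.0 (343, 200, 49, 57) [ 0.432 -0.403] [ 0.613 -0.252] ((0.5228307843208313, -0.32795101404190063), (0.1727491021156311, 0.12966717779636383), 9.515889167785645)
(350, 205, 390, 255) 0.068 7.5 (364, 224, 5, 8) [ 0.51  -0.329] [ 0.533 -0.316] ((0.5219189524650574, -0.3217642903327942), (0.011268544010818005, 0.02305949106812477), 62.71958541870117)
(350, 205, 390, 255) 0.068 19.0 (375, 225, 5, 10) [ 0.501 -0.363] [ 0.53  -0.351] ((0.5154978632926941, -0.35747700929641724), (0.029219910502433777, 0.010493095964193344), 8.148439407348633)
(130, 182, 242, 295) 0.02 0.0 (211, 182, 1, 7) [0.656 0.183] [0.676 0.184] ((0.6657915115356445, 0.18368276953697205), (0.020443076267838478, 8.888309821486473e-08), 1.782209038734436)
(130, 182, 242, 295) 0.02 7863.5 (137, 182, 100, 113) [0.306 0.096] [0.676 0.423] ((0.49122941493988037, 0.25950154662132263), (0.36878740787506104, 0.3272998332977295), 0.5051953196525574)
```

View pics/crop.png

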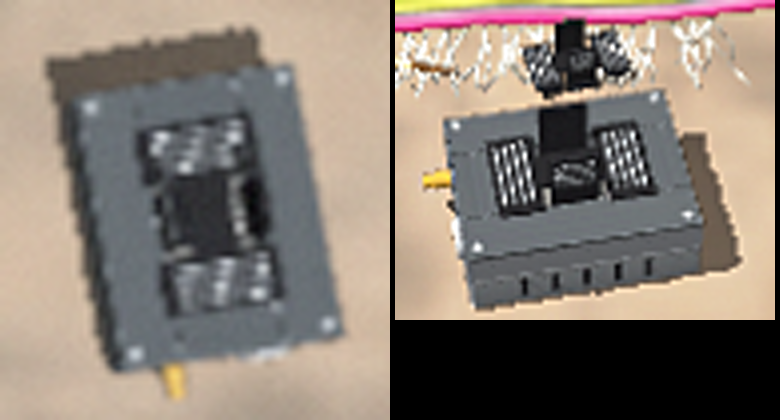

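The crop shows four housing screws at about (90,107), (282,78), (135,354) and (330,324). Both tabs are visible at the cover's middle.

```bash
cat >> h.py <<'E'
from scipy.spatial.transform import Rotation as Ro
def togo(P,yaw):
    "tool shift (cm) and turn for tcp to P, pointing down, tool y along yaw+90deg"
    s=readout.observe();R=Ro.from_rotvec(s["ee_rot"]).as_matrix()
    c,n=np.cos(yaw),np.sin(yaw)
    G=np.array([[c,-n,0],[n,c,0],[0,0,1.]])@np.diag([-1,1,-1.])
    print("at",s["position"].round(4),"shift cm",(R.T@(np.array(P)-s["position"])*100).round(2),"turn",Ro.from_matrix(R.T@G).as_rotvec().round(3))
E
python3 - <<'E'
from h import *
t=cv2.imread("pics/top0.png"); ti=cams.camera_info("top")
S=np.array([onz(ti,np.array(p)/6-.42+[335,195],.055) for p in [(90,107),(282,78),(135,354),(330,324)]])[:,:2]
c=S.mean(0); l=(S[0]+S[1]-S[2]-S[3])/2; w=(S[0]+S[2]-S[1]-S[3])/2
y1=np.arctan2(l[1],l[0]);y2=np.arctan2(-w[0],w[1])
print(c,np.linalg.norm(l),np.linalg.norm(w),np.degrees([y1,y2]))
hsv=cv2.cvtColor(t,cv2.COLOR_BGR2HSV)
tr=((hsv[...,0]>8)&(hsv[...,0]<28)&(hsv[...,1]>40)).astype(np.uint8)*255
m=np.zeros_like(tr);m[186:292,130:240]=tr[186:292,130:240]
m=cv2.morphologyEx(m,cv2.MORPH_OPEN,np.ones((9,9)))
k=max(cv2.findContours(m,cv2.RETR_EXTERNAL,cv2.CHAIN_APPROX_NONE)[0],key=cv2.contourArea)
P=np.array([onz(ti,q[0].astype(float),.026)[:2] for q in cv2.convexHull(k)],np.float32)
print(cv2.boundingRect(k),cv2.fitEllipse(P),cv2.minEnclosingCircle(P))
togo([c[0],c[1],.22],(y1+y2)/2); togo([.46,.15,.25],(y1+y2)/2)
E
```

```text
[ 0.51372219 -0.33555275] 0.1339875191929708 0.10503963551167816 [9.48788009 9.07703331]
(137, 189, 100, 99) ((0.48981139063835144, 0.25890782475471497), (0.32832756638526917, 0.3322644531726837), 67.34649658203125) ((0.4892622232437134, 0.25675806403160095), 0.16770824790000916)
at [0.2176 0.5854 0.226 ] shift cm [-59.84 -76.01   0.72] turn [-0.001 -0.    -0.518]
at [0.2176 0.5854 0.226 ] shift cm [-37.89 -32.37  -2.35] turn [-0.001 -0.    -0.518]
```

>>> drive_tool:
  commands:
    - [[0,0,-0.1],[-9,-8,-2],1]
    - [[0,0,-0.2],[-18,-16,-2],1]
    - [[0,0,-0.3],[-28,-24,-2],1]
    - [[0,0,-0.4],[-38,-32.4,-2],1]
    - [[0,0,-0.5],[-38,-32.4,-2],1]
    - [[0,0,-0.518],[-38,-32.4,-2],1]
    - [[0,0,-0.518],[-38,-32.4,-2],1]
    - [[0,0,-0.518],[-38,-32.4,-2],1]
    - [[0,0,-0.518],[-38,-32.4,-2],1]
    - [[0,0,-0.518],[-38,-32.4,-2],1]
    - [[0,0,-0.518],[-38,-32.4,-2],1]
    - [[0,0,-0.518],[-38,-32.4,-2],1]
    - [[0,0,-0.518],[-38,-32.4,-2],1]
    - [[0,0,-0.518],[-45,-45,-1],1]
    - [[0,0,-0.518],[-52,-60,0],1]
    - [[0,0,-0.518],[-60,-76,0.7],1]
    - [[0,0,-0.518],[-60,-76,0.7],1]
    - [[0,0,-0.518],[-60,-76,0.7],1]
    - [[0,0,-0.518],[-60,-76,0.7],1]
    - [[0,0,-0.518],[-60,-76,0.7],1]

```text
clock: 1.77
position: [0.4938, -0.1412, 0.23]
ee_rot: [0.255, -3.131, -0.0]
force: [0.4, 1.1, -0.4]
width: 0.999
gripper_force: 0.0
```

Run:
```python
from h import *
togo([.5137,-.3355,.22],.162); print(readout.observe()["clock"])
```

```text
at [ 0.4938 -0.1412  0.23  ] shift cm [  1.18 -19.5    0.99] turn [ 0. -0.  0.]
1.7667
```

>>> drive_tool:
  commands:
    - [[0,0,0],[1.2,-19.5,1],1]
    - [[0,0,0],[1.2,-19.5,1],1]
    - [[0,0,0],[1.2,-19.5,1],1]
    - [[0,0,0],[1.2,-19.5,1],1]
    - [[0,0,0],[1.2,-19.5,1],1]
    - [[0,0,0],[1.2,-19.5,1],1]
    - [[0,0,0],[1.2,-19.5,1],1]
    - [[0,0,0],[1.2,-19.5,1],1]
    - [[0,0,0],[1.2,-19.5,1],1]
    - [[0,0,0],[1.2,-19.5,1],1]

```text
clock: 2.6
position: [0.5143, -0.3322, 0.2202]
ee_rot: [-0.258, 3.131, 0.001]
force: [0.2, -0.0, 0.9]
width: 1.001
gripper_force: 0.0
```

Run:
```python
from h import *
togo([.5137,-.3355,.22],.162); i=cams.camera_info("wrist"); im=cams.get_image("wrist");cv2.imwrite("pics/w1.png",im)
print(-np.array(i["R"]).T@i["t"], [proj(i,[.5137,-.3355,z]).round(0) for z in (.055,.068,.093)])
```

```text
at [ 0.5143 -0.3322  0.2202] shift cm [ 0.11 -0.32  0.02] turn [0.001 0.    0.002]
[ 0.43744022 -0.34538306  0.37822353] [array([280., 187.]), array([280., 190.]), array([280., 197.])]
```

View pics/w1.png

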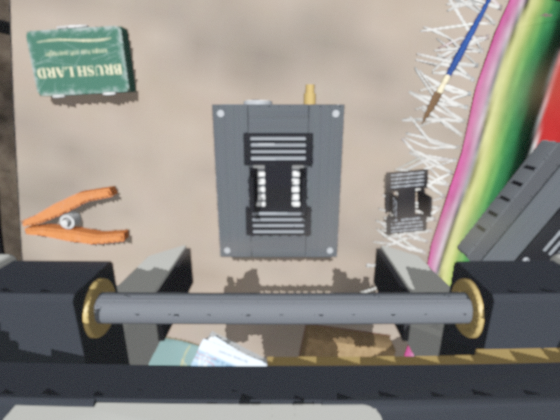

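The wrist view shows the pump straight ahead, with the cover centre near (279,186) and screws near (220,113), (336,113), (227,251) and (331,251). Next, refine using the screws and the dark cover outline.

Run:
```python
from h import *
im=cv2.imread("pics/w1.png"); i=cams.camera_info("wrist")
g=cv2.cvtColor(im,cv2.COLOR_BGR2GRAY); S=[]
for x,y in [(220,113),(336,113),(227,251),(331,251)]:
    p=g[y-6:y+7,x-6:x+7].astype(float); w=np.clip(p-np.median(p)-40,0,None); Y,X=np.mgrid[y-6:y+7,x-6:x+7]
    q=[(w*X).sum()/w.sum(),(w*Y).sum()/w.sum()]; S.append(onz(i,q,.055)[:2]); print(np.round(q,1),S[-1].round(4))
S=np.array(S);c=S.mean(0); l=(S[2]+S[3]-S[0]-S[1])/2; w=(S[1]+S[3]-S[0]-S[2])/2
print("screws",c,np.linalg.norm(l),np.linalg.norm(w),np.degrees([np.arctan2(l[1],l[0]),np.arctan2(-w[0],w[1])]))
m=((g<45)*255).astype(np.uint8); mm=np.zeros_like(m); mm[125:240,232:325]=m[125:240,232:325]
mm=cv2.morphologyEx(mm,cv2.MORPH_CLOSE,np.ones((9,9)))
k=max(cv2.findContours(mm,cv2.RETR_EXTERNAL,cv2.CHAIN_APPROX_NONE)[0],key=cv2.contourArea)
P=np.array([onz(i,q[0].astype(float),.058)[:2] for q in k],np.float32)
print(cv2.boundingRect(k),cv2.minAreaRect(P))
# bright tab caps mid (z=.093)
for box in [(255,165,269,210),(288,165,302,210)]:
    x0,y0,x1,y1=box; b=np.argwhere(g[y0:y1,x0:x1]>150); print(box,b.min(0)[::-1]+[x0,y0],b.max(0)[::-1]+[x0,y0])
```

```text
[220.1 113. ] [ 0.4551 -0.4003]
[335.4 113.1] [ 0.4382 -0.2974]
[226.8 250. ] [ 0.5877 -0.3786]
[329.5 250.1] [ 0.5708 -0.2757]
screws [ 0.51294681 -0.33798544] 0.13435116552220316 0.10428102329899074 [9.28988712 9.28634894]
(251, 170, 9, 41) ((0.5206284523010254, -0.35949283838272095), (0.039407677948474884, 0.005511444993317127), 13.370489120483398)
(255, 165, 269, 210) [258 166] [265 206]
(288, 165, 302, 210) [291 166] [299 206]
```

Run:
```python
from h import *
togo([.513,-.338,.062],.162); i=cams.camera_info("wrist")
for r in (133,165,206,235): print(r,[(onz(i,(278.5,r),z)[:2]-[.513,-.338]).round(4) for z in (.055,.068,.093)])
```

```text
at [ 0.5142 -0.3324  0.2203] shift cm [ 0.22 -0.54 15.83] turn [0.001 0.    0.002]
133 [array([-0.0489, -0.0073]), array([-0.05  , -0.0073]), array([-0.052 , -0.0074])]
165 [array([-0.0196, -0.0026]), array([-0.0219, -0.0028]), array([-0.0262, -0.0032])]
206 [array([0.0201, 0.0038]), array([0.0163, 0.0033]), array([0.0089, 0.0025])]
235 [array([0.05  , 0.0086]), array([0.045, 0.008]), array([0.0352, 0.0067])]
```

>>> drive_tool:
  commands:
    - [[0,0,0.002],[0.2,-0.5,3],1]
    - [[0,0,0.002],[0.2,-0.5,6],1]
    - [[0,0,0.002],[0.2,-0.5,9],1]
    - [[0,0,0.002],[0.2,-0.5,11],1]
    - [[0,0,0.002],[0.2,-0.5,11],1]
    - [[0,0,0.002],[0.2,-0.5,11],1]
    - [[0,0,0.002],[0.2,-0.5,11],1]

```text
clock: 3.23
position: [0.5135, -0.3393, 0.1117]
ee_rot: [-0.252, 3.13, -0.002]
force: [0.1, -1.0, 0.8]
width: 0.999
gripper_force: 0.0
```

Run:
```python
from h import *
togo([.513,-.338,.062],.162)
```

```text
at [ 0.5135 -0.3393  0.1117] shift cm [0.04 0.15 4.97] turn [-0.001  0.002 -0.001]
```

>>> drive_tool:
  commands:
    - [[0,0,0],[0,0.1,2],1]
    - [[0,0,0],[0,0.1,3.5],1]
    - [[0,0,0],[0,0.1,4.5],1]
    - [[0,0,0],[0,0.1,4.9],1]
    - [[0,0,0],[0,0.1,4.9],1]
    - [[0,0,0],[0,0.1,4.9],1]
    - [[0,0,0],[0,0.1,4.9],0.2]
    - [[0,0,0],[0,0.1,4.9],0.2]
    - [[0,0,0],[0,0.1,4.9],0.2]
    - [[0,0,0],[0,0.1,4.9],-1]
    - [[0,0,0],[0,0.1,4.9],-1]
    - [[0,0,0],[0,0.1,4.9],-1]
    - [[0,0,0],[0,0.1,4.9],-1]
    - [[0,0,0],[0,0.1,4.9],-1]
    - [[0,0,0],[0,0.1,4.9],-1]
    - [[0,0,0],[0,0.1,4.9],-1]
  newtons: 25

```text
clock: 4.57
position: [0.5125, -0.3382, 0.0614]
ee_rot: [-0.251, 3.131, 0.0]
force: [-0.9, 1.3, 3.5]
width: 0.389
gripper_force: 25.0
```

>>> drive_tool:
  commands:
    - [[0,0,0],[0,0,-0.5],-1]
    - [[0,0,0],[0,0,-1],-1]
    - [[0,0,0],[0,0,-1.5],-1]
    - [[0,0,0],[0,0,-2],-1]
    - [[0,0,0],[0,0,-3],-1]
    - [[0,0,0],[0,0,-5],-1]
    - [[0,0,0],[0,0,-8],-1]
    - [[0,0,0],[0,0,-11],-1]
    - [[0,0,0],[0,0,-12],-1]
    - [[0,0,0],[0,0,-12],-1]
    - [[0,0,0],[0,0,-12],-1]

```text
clock: 5.48
position: [0.5126, -0.338, 0.1815]
ee_rot: [-0.251, 3.13, -0.0]
force: [0.0, -0.5, -1.4]
width: 0.39
gripper_force: 25.0
```

Run:
```python
from h import *
a=cams.get_image("wrist");b=cams.get_image("side")
c=np.zeros((420,800,3),np.uint8);c[:300,:400]=cv2.resize(a,(400,300));c[:,400:]=cv2.resize(b[150:360,160:360],(400,420));cv2.imwrite("pics/lift.png",c)
togo([.49,.259,.19],.162)
```

```text
at [ 0.5117 -0.3374  0.1798] shift cm [-7.37 59.23 -0.94] turn [ 0.002 -0.002 -0.002]
```

View pics/lift.png

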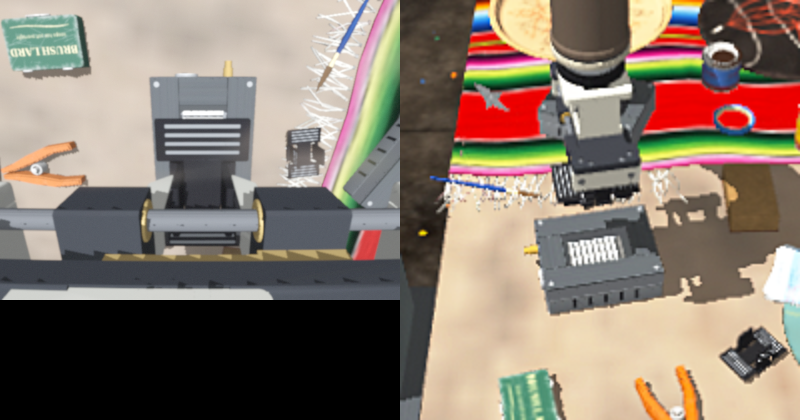

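The side view shows the cover held level in the fingers and clear of the pump's opening at (605,245). Carry it to the tray.

>>> drive_tool:
  commands:
    - [[0,0,0],[-0.2,1.5,-0.5],-1]
    - [[0,0,0],[-0.6,4.5,-0.9],-1]
    - [[0,0,0],[-1,8,-0.9],-1]
    - [[0,0,0],[-1.5,12,-0.9],-1]
    - [[0,0,0],[-2,16,-0.9],-1]
    - [[0,0,0],[-2.5,20,-0.9],-1]
    - [[0,0,0],[-3,24,-0.9],-1]
    - [[0,0,0],[-3.5,28,-0.9],-1]
    - [[0,0,0],[-4,32,-0.9],-1]
    - [[0,0,0],[-4.5,36,-0.9],-1]
    - [[0,0,0],[-5,40,-0.9],-1]
    - [[0,0,0],[-5.5,44,-0.9],-1]
    - [[0,0,0],[-6,48,-0.9],-1]
    - [[0,0,0],[-6.5,52,-0.9],-1]
    - [[0,0,0],[-7,55.5,-0.9],-1]
    - [[0,0,0],[-7.2,58,-0.9],-1]
    - [[0,0,0],[-7.4,59.2,-0.9],-1]
    - [[0,0,0],[-7.4,59.2,-0.9],-1]
    - [[0,0,0],[-7.4,59.2,-0.9],-1]
    - [[0,0,0],[-7.4,59.2,-0.9],-1]

```text
clock: 7.25
position: [0.4912, 0.2559, 0.1895]
ee_rot: [0.248, -3.131, 0.003]
force: [-0.1, -0.8, 0.1]
width: 0.39
gripper_force: 25.0
```

Run:
```python
from h import *
b=cams.get_image("side"); togo([.49,.259,.0324],.162); i=cams.camera_info("side"); s=readout.observe()["position"]
print(proj(i,s),proj(i,[.49,.259,.014]))
cv2.imwrite("pics/carry.png",cv2.resize(b[80:230,160:360],(800,600),interpolation=cv2.INTER_CUBIC))
```

```text
at [0.4914 0.2558 0.1898] shift cm [ 0.07  0.36 15.74] turn [-0.001 -0.001 -0.005]
[248.34941087 112.12993176] [249.45167402 154.78552923]
```

View pics/carry.png

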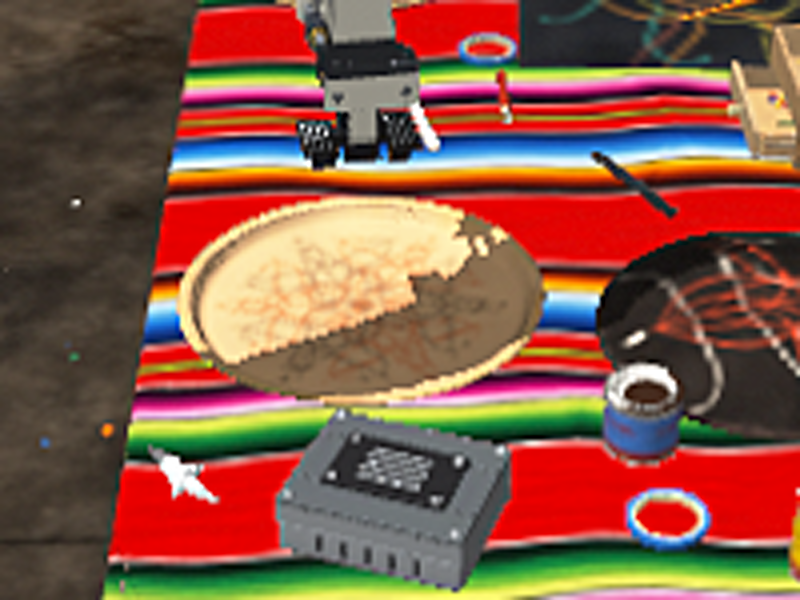

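The cover is held level above the empty tray, which is centred near (361,300) in this zoom. That matches my projected tray_mid at (358,299). Lowering.

>>> drive_tool:
  commands:
    - [[0,0,0],[0.1,0.3,2],-1]
    - [[0,0,0],[0.1,0.3,5],-1]
    - [[0,0,0],[0.1,0.3,8],-1]
    - [[0,0,0],[0.1,0.3,11],-1]
    - [[0,0,0],[0.1,0.3,13],-1]
    - [[0,0,0],[0.1,0.3,14.2],-1]
    - [[0,0,0],[0.1,0.3,14.8],-1]
    - [[0,0,0],[0.1,0.3,15],-1]
    - [[0,0,0],[0.1,0.3,15.1],-1]
    - [[0,0,0],[0.1,0.3,15.2],-1]
    - [[0,0,0],[0.1,0.3,15.2],-1]
    - [[0,0,0],[0.1,0.3,15.2],-1]

```text
clock: 8.3
position: [0.4901, 0.2611, 0.039]
ee_rot: [-0.251, 3.13, 0.001]
force: [0.6, 0.7, -1.4]
width: 0.392
gripper_force: 25.0
```

>>> drive_tool:
  commands:
    - [[0,0,0],[0,-0.1,0.1],-1]
    - [[0,0,0],[0,-0.1,0.2],-1]
    - [[0,0,0],[0,-0.1,0.3],-1]
    - [[0,0,0],[0,-0.1,0.4],-1]
    - [[0,0,0],[0,-0.1,0.45],-1]
    - [[0,0,0],[0,-0.1,0.5],-1]
    - [[0,0,0],[0,-0.1,0.5],-1]
    - [[0,0,0],[0,-0.1,0.5],-1]

```text
clock: 8.97
position: [0.4898, 0.2599, 0.0331]
ee_rot: [0.251, -3.131, 0.0]
force: [1.0, 0.1, -0.9]
width: 0.392
gripper_force: 25.0
```

>>> drive_tool:
  commands:
    - [[0,0,0],[0,0,0.05],-1]
    - [[0,0,0],[0,0,0.1],-1]
    - [[0,0,0],[0,0,0.1],-1]
    - [[0,0,0],[0,0,0.1],-1]

```text
clock: 9.3
position: [0.4898, 0.2599, 0.0322]
ee_rot: [0.251, -3.131, 0.0]
force: [0.0, 0.5, -0.7]
width: 0.39
gripper_force: 25.0
```

>>> drive_tool:
  commands:
    - [[0,0,0],[0,0,0.05],-1]
    - [[0,0,0],[0,0,0.1],-1]
    - [[0,0,0],[0,0,0.15],-1]
    - [[0,0,0],[0,0,0.15],-1]
    - [[0,0,0],[0,0,0.15],-1]

```text
clock: 9.72
position: [0.4898, 0.2599, 0.0307]
ee_rot: [-0.251, 3.132, 0.0]
force: [-0.1, -0.1, -1.3]
width: 0.393
gripper_force: 25.0
```

>>> drive_tool:
  commands:
    - [[0,0,0],[0,0,0.05],-1]
    - [[0,0,0],[0,0,0.1],-1]
    - [[0,0,0],[0,0,0.1],-1]
    - [[0,0,0],[0,0,0.1],-1]

```text
clock: 10.05
position: [0.4899, 0.26, 0.0303]
ee_rot: [-0.251, 3.131, 0.001]
force: [-1.4, 0.0, 7.6]
width: 0.392
gripper_force: 25.0
```

>>> drive_tool:
  commands:
    - [[0,0,0],[0,0,-0.05],-1]
    - [[0,0,0],[0,0,-0.05],-0.1]
    - [[0,0,0],[0,0,-0.05],0]
    - [[0,0,0],[0,0,-0.05],0.1]
    - [[0,0,0],[0,0,-0.05],0.2]
    - [[0,0,0],[0,0,-0.05],0.4]
    - [[0,0,0],[0,0,-0.05],0.7]
    - [[0,0,0],[0,0,-0.05],0.8]
    - [[0,0,0],[0,0,-0.05],0.8]
    - [[0,0,0],[0,0,-0.05],0.8]

```text
clock: 10.88
position: [0.4898, 0.2599, 0.0301]
ee_rot: [0.251, -3.131, 0.0]
force: [0.4, 0.0, -0.2]
width: 0.884
gripper_force: 0.0
```

>>> drive_tool:
  commands:
    - [[0,0,0],[0,0,-1],0.8]
    - [[0,0,0],[0,0,-2.5],0.8]
    - [[0,0,0],[0,0,-5],0.8]
    - [[0,0,0],[0,0,-8],0.8]
    - [[0,0,0],[0,0,-11],0.8]
    - [[0,0,0],[0,0,-14],0.8]
    - [[0,0,0],[0,0,-17],0.8]
    - [[0,0,0],[0,0,-20],0.8]
    - [[0,0,0],[0,0,-20],0.8]
    - [[0,0,0],[0,0,-20],0.8]

```text
clock: 11.72
position: [0.4907, 0.2603, 0.2327]
ee_rot: [-0.251, 3.128, 0.004]
force: [0.6, 0.2, -0.1]
width: 0.895
gripper_force: 0.0
```

Run:
```python
from h import *
a=cams.get_image("wrist");b=cams.get_image("side")
c=np.zeros((420,800,3),np.uint8);c[:300,:400]=cv2.resize(a,(400,300));c[:300,400:]=cv2.resize(b[80:230,160:360],(400,300));cv2.imwrite("pics/end.png",c)
print(cams.camera_info("side") and proj(cams.camera_info("side"),[.49,.259,.039]),proj(cams.camera_info("wrist"),[.49,.259,.039]))
```

```text
[249.24559464 148.98962781] [282.81781093 182.48162574]
```

View pics/end.png

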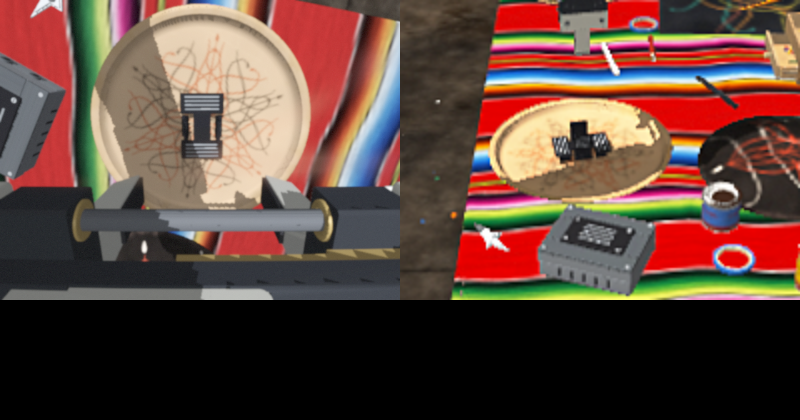

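The cover stands upright in the middle of the tray, at (202,125) in the wrist view and (582,142) in the side view. The gripper is clear of it.

```bash
python3 -c "
from cell import job
print(job.sign_off())"
```

```text
the job is handed in; nothing more can be done
None
```

I unclipped the filter cover from the air pump with both tabs held in, set it right way up in the middle of the tan tray, released it and handed the job in after about 12 s on the robot's clock.

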